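Tuck a lap strip under the upper sheet and hold it for the tack weld

ROBOT

A 7-joint arm with a two-finger parallel gripper is mounted at the origin on the work surface. World frame = base frame: x ahead of the robot, y to its left, z up, the work surface at z = 0. Lengths are in m, angles in rad, forces in N, time in s.
With the tool pointing down it reaches from about 0.425 to 0.825 m from the base axis. Payload 3.6 kg.
Tool frame: the origin (TCP) lies at the very end of the fingers, on their centre line; the grasp point (between the pads) lies 19 mm behind it (bot.grasp_offset is the z of the grasp point in the tool frame, in m); z points along the fingers, y is the line along which they close (so a half turn about z gives the same grasp; the last joint's range is limited). The gripper opens to 93 mm and grips with 3 to 60 N. Pads are 15 mm wide; open, the fingers measure 128 mm over their backs; the gripper's body (75 mm by 188 mm) begins 65 mm behind the grasp point.
Start: joints at [-1.365, 0.615, -0.013, 1.423, 0.008, 1.103, -0.04], TCP at [0.149, 0.633, 0.219] pointing down, gripper open.
Joint ranges: [-3.12, 3.12], [-0.3, 2.06], [-1.34, 1.32], [0.26, 2.42], [-1.36, 4.5], [0.01, 1.98], [-2.84, 2.84]. Speed limits (rad/s): [2.79, 2.79, 3.14, 3.14, 3.14, 3.14, 3.14].

INTERFACE

Orientations are given as a rotation vector (axis times angle).
In Python, from station import bot gives the robot as it stands. Calls block until the motion is done:
- bot.movep(position, orientation): joint-space move of the TCP to a pose.
- bot.movel(position, v=0.15, orientation=None, max_force=None): straight line of the TCP; orientation=None keeps the orientation; v is the mean speed in m/s. With max_force (N) it stops when the force on the tool has changed by that much, and returns True; else False.
- bot.goto_joints(angles): joint-space move.
- bot.set_gripper(opening, effort=None): finger opening in m; effort is the grip in N (None keeps the last); returns when the fingers have stopped.
- bot.wait(seconds).
- bot.inverse_kinematics(position, orientation): joint angles nearest the present ones, or None.
- bot.get_state(): the state.
- bot.snapshot(name): name is "scene" or "top" or "wrist"; returns a dict with "frame" (384x512x3 uint8, red, green, blue), "K" (3x3 intrinsics, pixels), "rvec" (rotation vector, rad) and "tvec" (3), from world to camera coordinates, as OpenCV has them. Camera axes: x right, y down, z forward; pixel columns grow to the right and rows downward; lengths in m; the calibration is good to about 2 mm. A picture is of the moment at which its call begins. There is no depth.
A pose or a line that the arm cannot do raises bot.PlanningError and nothing moves.
- bot.sign_off(): hands the job in; it is judged then, once.
The state is a dict: "time": time; "qpos": joint angles; "qvel": joint speeds; "joint_efforts": joint torques, N m; "position": TCP position; "orientation": TCP orientation; "force": force on the tool from outside, world axes, zero at the start; "ft_torque": the same for the moment, N m; "gripper_width": finger opening in m; "grasp_force": force on a finger pad.
Only numpy, scipy, OpenCV 4.12 (cv2) and the standard library are available. Lean on these libraries where they do the work, as an engineer would, in place of code of your own. Each camera call takes 0.05 s, during which the arm holds its last target. There are 200 camera calls.

TASK

On the weld controller press the yellow, then the blue, then the green button, one at a time and each fully down and let up again before the next. Then take the bright metal strip by its red handle, lay it flat on the copper bed and slide its free edge under the green lapped sheet, without lifting that sheet, until it butts against the stop inside, square and with its sides in line with the sheet's. Finish while still holding the strip, pressed down flat on the bed with a push of about 10 N, ready for the tack; leave the other things on the bench where they are.

Things in the scene. Friction and masses are not known exactly. Their poses are not given: they have to be found in the camera images.
- btn_yellow (a joint): travel of the yellow spring button, m: 0 up, 0.006 fully down; counts as pressed beyond 0.004; starts to move at 1.5 N, fully down at 5 N
- btn_blue (a joint): the same for the blue button
- btn_green (a joint): the same for the green button
- btn_yellow_top (a point): centre of the top of the yellow button's cap, 72 mm above the bench; z up, it goes straight down. Caps are 28 mm across, each in a steel collar 44 mm across, 10 mm below the raised cap's top. The three buttons stand in a row 62 mm apart along x of their frames, in any order, on the flat top (200 x 80 mm, 50 mm high) of the grey controller box
- btn_blue_top (a point): the same for the blue button
- btn_green_top (a point): the same for the green button
- strip_grip (a point): centre of the strip's red handle block, 20 mm thick along the strip's x, 60 mm long along its y, 45 mm tall on the plate's upper face; this point is 26.5 mm above the plate's underside. Strip axes: x points to the free edge that is tucked in (85 mm ahead of this point), y along that edge, z up
- strip_edge (a point): middle of the strip's free edge, at the underside of the plate; same axes as the strip
- strip: the loose strip: bright metal plate 110 (x) x 120 (y) x 4 mm, about 0.46 kg with its handle, lying flat on the bench at the start; origin at the centre of the plate's underside; the handle's middle is at x = -30 mm, the free edge at x = +55 mm
- bed: fixed copper plate, 240 (x) x 180 (y) x 12 mm, flat on the bench; origin at the centre of its underside; x points in the tucking direction. The green sheet covers x = 20 to 100, y = -60 to 60 mm; from x = -120 to 0 the bed is open. A fixed stop under the sheet has its face at x = 50 mm (the strip goes in 30 mm). White lines at y = +-66 mm lie 6 mm outside the tucked strip's sides
- lap_lip (a point): middle of the front end of the green sheet's flat underside, at x = 20 mm of the bed, 8 mm above the bed's upper face (the strip is 4 mm thick). The sheet is 120 mm wide, 4 mm thick; in front of this point a turned-up lip runs 11 mm further towards -x of the bed and rises to about 17 mm above the bed
- lap (a joint): hinge of the green sheet along its far edge, rad: 0 lying down as at the start, growing as the front edge is lifted (swings freely, held down by its weight only); it must stay below 0.06
- hammer: bystander: hammer, about 0.3 m long; stays where it is (origin at the underside)
- brush: bystander: flat brush with a wooden handle; stays where it is (origin at the underside)
- spray: bystander: blue-banded spray can, 60 mm across, 170 mm tall, upright; stays where it is (origin at the underside)
- magnet: bystander: red triangular welding magnet, about 90 mm, 20 mm high; stays where it is (origin at the underside)
- offcut: bystander: short offcut of steel angle, 100 x 30 x 32 mm; stays where it is (origin at the underside)
- mug: bystander: blue mug, 90 mm tall; stays where it is (origin at the underside)
Things that resemble listed ones, but are neither listed nor needed, are in the scene too. What is shaped like the strip but purple or turquoise is not meant.

How it is judged:
On the way, in this order (a step that is already met when the one before it is completed fails the run):
1. press the yellow button fully, the other two up (value of joint btn_yellow above 0.004 m and value of joint each of btn_blue, btn_green below 0.002 m), for 0.05 s.
2. press the blue button fully, the other two up (value of joint btn_blue above 0.004 m and value of joint each of btn_yellow, btn_green below 0.002 m), for 0.05 s.
3. press the green button fully, the other two up (value of joint btn_green above 0.004 m and value of joint each of btn_yellow, btn_blue below 0.002 m), for 0.05 s.
4. the strip lies flat on the bed with its edge tucked under the sheet up to the stop, square and in line (x of strip_edge in the frame of bed between 0.045 and 0.054 m and y of strip_edge in the frame of bed between -0.012 and 0.012 m and z of strip_edge in the frame of bed between 0.01 and 0.015 m and angle between the x axis of strip and the x axis of bed, either way round below 0.08 rad and angle between strip's own z axis and vertical below 0.035 rad and value of joint lap below 0.03 rad), for 0.2 s.
At the end, for the whole second after the job is handed in: edge within 5 mm of the stop, sides within 12 mm of the sheet's, square within 0.08 rad, flat (tilt below 0.035), sheet down (below 0.03 rad); strip bears on the bed with 7.5 to 45 N, its own 4 to 5 N weight included, fingers still on it; buttons up (all of step 4 and contact force between strip and bed between 7.5 and 45 N and contact force between the fingers and strip above 2 N and value of joint each of btn_yellow, btn_blue, btn_green below 0.002 m and linear speed of strip below 0.02 m/s); the arm keeps its last pose, push and grip.
It fails at once if the green sheet is lifted (beyond 0.06 rad) (value of joint lap above 0.06 rad).
It fails at once if two buttons are down at once (value of joint each of btn_yellow, btn_blue above 0.003 m or value of joint each of btn_yellow, btn_green above 0.003 m or value of joint each of btn_blue, btn_green above 0.003 m).
It fails at once if a bystander is pushed more than 40 mm from its place (distance of any of hammer, brush, spray, magnet, offcut, mug from where it was at the start of the episode above 0.04 m).
It also fails if it takes over 67 s, if anything falls off the work surface, if the arm or the gripper's body presses on something with over 40 N, if the wrist force passes 120 N, or if a joint passes its speed limit or range.

## Working session

There is one attempt and no reset: what is moved stays moved. The work goes in short steps, each a Python script; the robot and the scene stay as the last script left them, time stands still between calls to the robot, and variables do not carry over. Pictures are saved under pics/ and viewed, at most 10 in all, crops included, and the job is handed in when it is done.

```bash
mkdir -p pics
cat > h.py <<'E'
import numpy as np, cv2
from station import bot
from scipy.spatial.transform import Rotation as R
def snap(n,f=None):
    s=bot.snapshot(n); s['R']=cv2.Rodrigues(np.array(s['rvec'],float))[0]; s['t']=np.array(s['tvec'],float).ravel(); s['K']=np.array(s['K'],float)
    if f: cv2.imwrite('pics/'+f,cv2.cvtColor(s['frame'],cv2.COLOR_RGB2BGR))
    return s
def plane(s,uv,z):
    c=-s['R'].T@s['t']; d=s['R'].T@np.linalg.inv(s['K'])@np.array([uv[0],uv[1],1.]); return c+d*(z-c[2])/d[2]
def proj(s,p):
    q=s['K']@(s['R']@np.array(p,float)+s['t']); return q[:2]/q[2]
def down(a): # tool pointing down, tool y axis at angle a (rad) in world
    y=np.array([np.cos(a),np.sin(a),0]); z=np.array([0,0,-1.]); return R.from_matrix(np.c_[np.cross(y,z),y,z]).as_rotvec()
E
python3 - <<'E'
from h import *
a=snap('top','top0.png'); b=snap('scene','scene0.png')
for s in(a,b): print(-s['R'].T@s['t'],s['K'][0,0], [plane(s,p,0).round(2) for p in((0,0),(511,0),(511,383),(0,383))])
print(bot.get_state())
im=np.hstack([a['frame']]); cv2.imwrite('pics/top_big.png',cv2.resize(a['frame'][:,:,::-1],(800,600),interpolation=cv2.INTER_CUBIC))
E
```

```text
[ 0.45635089 -0.09166996  1.29021583] 374.3192028663745 [array([1.23, 0.84, 0.  ]), array([ 1.21, -0.97,  0.  ]), array([-0.11, -0.92,  0.  ]), array([-0.11,  0.8 ,  0.  ])]
[ 1.21971641 -1.03901016  1.62419308] 460.5065847445553 [array([-1.62,  0.28,  0.  ]), array([1.07, 2.04, 0.  ]), array([ 1.7 , -0.24,  0.  ]), array([ 0.29, -1.2 ,  0.  ])]
{'time': 0.1, 'qpos': array([-1.36549857,  0.61580459, -0.01261992,  1.42470414,  0.00811261,
        1.10339764, -0.04039493]), 'qvel': array([ 0.00105008, -0.0017513 ,  0.00046167, -0.00286836, -0.0008771 ,
       -0.00041789, -0.00082531]), 'joint_efforts': array([ 1.93308870e-04, -4.60041261e+01,  2.09842566e-01, -1.66243923e+01,
       -6.11929293e-02,  1.69746845e-02,  1.01390422e-04]), 'position': array([0.14915282, 0.63193979, 0.21762006]), 'orientation': array([-0.36314327, -3.1203047 ,  0.00353732]), 'force': array([ 0.38364704,  0.04911207, -0.08825601]), 'ft_torque': array([ 0.00586175, -0.0141871 ,  0.01686582]), 'grasp_force': 0.0, 'gripper_width': 0.09280913510689272}
```

View pics/top_big.png

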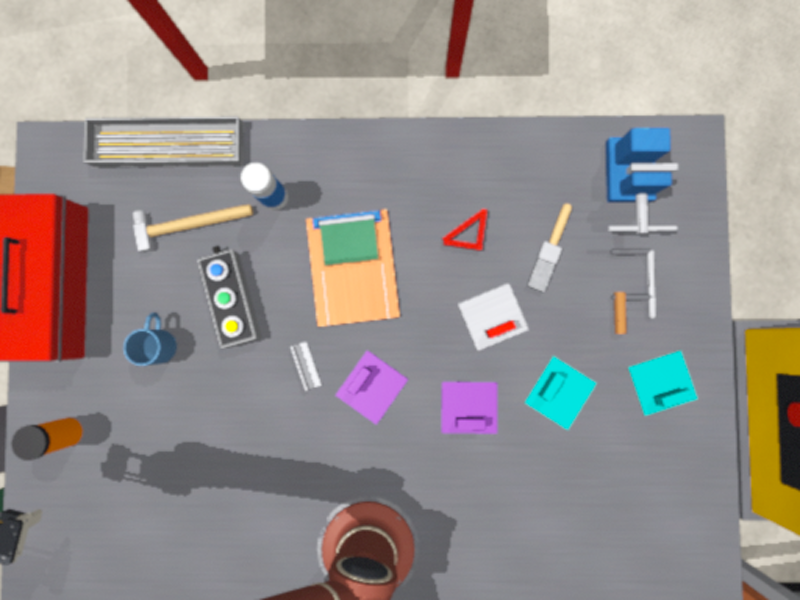

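View pics/scene0.png

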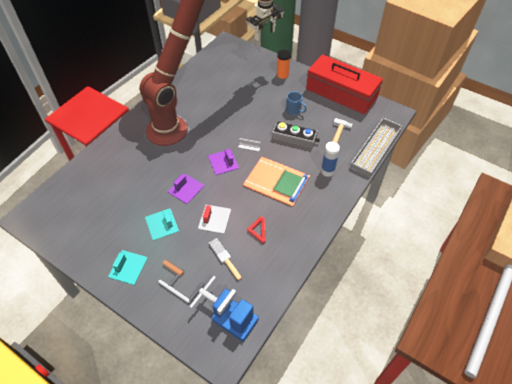

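The top view (800x600) shows the controller at about (227,298) with blue (217,270), green (224,298) and yellow (232,326). The copper bed is at (353,267) with the green sheet at its upper end, so it tucks away from the robot.

Five things are shaped like the strip: purple (371,387), purple (469,407), turquoise (561,392), turquoise (663,382) and bright metal with a red handle (493,317). Only the last fits the description. I'll measure it and confirm it in a crop.

```bash
cat > meas.py <<'E'
from h import *
def big(m): 
    c,_=cv2.findContours(m.astype(np.uint8),cv2.RETR_EXTERNAL,cv2.CHAIN_APPROX_NONE); return max(c,key=cv2.contourArea)
def roi(sh,x0,y0,x1,y1):
    r=np.zeros(sh[:2],bool); r[int(y0):int(y1),int(x0):int(x1)]=1; return r
def rect(s,c,z):
    P=np.array([plane(s,p+0.0,z)[:2] for p in c[:,0,:].astype(float)])
    r=cv2.minAreaRect((P*1000).astype(np.float32)); return np.array(cv2.boxPoints(r))/1000, np.array(r[0])/1000, np.array(r[1])
E
python3 - <<'E'
from meas import *
s=snap('top'); f=s['frame']; hsv=cv2.cvtColor(f,cv2.COLOR_RGB2HSV); H,S,V=[hsv[...,i].astype(int) for i in range(3)]
k=.64
r=roi(f.shape,190,110,265,215)
for n,m,z in (('orange',(H>5)&(H<22)&(S>90)&r,.012),('green',(H>55)&(H<90)&(S>60)&r,.024)):
    c=big(m); b,ce,sz=rect(s,c,z); print(n,b.round(3).tolist(),ce.round(3),sz.round(1))
r2=roi(f.shape,285,175,345,230); red=((H<8)|(H>172))&(S>120)&r2
m=(((S<50)&(V>150))|red)&r2; b,ce,sz=rect(s,big(m),.004); print('strip',b.round(3).tolist(),ce.round(3),sz.round(1))
b,ce,sz=rect(s,big(red),.049); print('handle',b.round(3).tolist(),ce.round(3),sz.round(1))
r3=roi(f.shape,120,155,170,228)
for n,lo,hi in (('yellow',22,38),('green',50,80),('blue',95,125)):
    m=(H>lo)&(H<hi)&(S>120)&(V>100)&r3; c=big(m); M=cv2.moments(c); u=(M['m10']/M['m00'],M['m01']/M['m00']); print(n,np.round(u,1),cv2.contourArea(c),plane(s,u,.072).round(4))
cr=np.hstack([f[165:235,280:350],f[140:210,200:270]]);cv2.imwrite('pics/crop1.png',cv2.resize(cr[:,:,::-1],(800,400),interpolation=cv2.INTER_CUBIC))
E
```

```text
orange [[0.4779999852180481, 0.1080000028014183], [0.49799999594688416, -0.07199999690055847], [0.7369999885559082, -0.04500000178813934], [0.7160000205039978, 0.13500000536441803]] [0.607 0.031] [240.  181.6]
green [[0.6140000224113464, 0.09099999815225601], [0.6269999742507935, -0.026000000536441803], [0.7120000123977661, -0.01600000075995922], [0.6990000009536743, 0.10000000149011612]] [0.663 0.037] [ 85.7 117.1]
strip [[0.4189999997615814, -0.23999999463558197], [0.46799999475479126, -0.35899999737739563], [0.5789999961853027, -0.31299999356269836], [0.5299999713897705, -0.19499999284744263]] [ 0.499 -0.277] [119.9 128.4]
handle [[0.44999998807907104, -0.2619999945163727], [0.4729999899864197, -0.31700000166893005], [0.49000000953674316, -0.3100000023841858], [0.46700000762939453, -0.2549999952316284]] [ 0.47  -0.286] [18.6 59.9]
yellow [147.7 208.3] 35.0 [0.4789 0.2794 0.072 ]
green [143.  190.3] 30.0 [0.538  0.2958 0.072 ]
blue [138.  172.2] 31.0 [0.5976 0.313  0.072 ]
```

View pics/crop1.png

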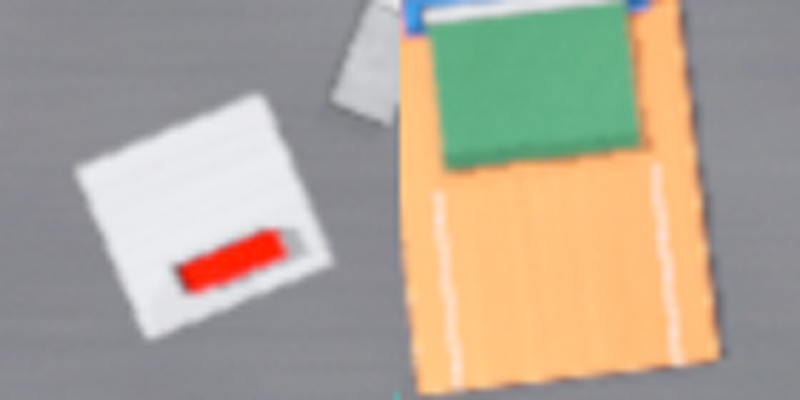

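The crop shows the bright plate with its red handle at (232,262). The handle lies at the robot-side edge, so the free edge points up in the image (yaw about 22.6°). The measured sizes agree with the given ones: bed 240x182, handle 19x60, button spacing about 62 mm. Now I press the buttons.

```bash
cat >> h.py <<'E'
def best(p,a): # grasp-symmetric choice of a vs a+pi
    q0=np.array(bot.get_state()['qpos']); o=[]
    for k in(-1,0,1):
        q=bot.inverse_kinematics(p,down(a+k*np.pi))
        if q is not None: o.append((np.abs(np.array(q)-q0).max(),a+k*np.pi))
    return min(o)[1]
E
python3 - <<'E'
from h import *
B=[('y',(.4789,.2794)),('b',(.5976,.313)),('g',(.538,.2958))]
bot.set_gripper(0.0,20)
p=[*B[0][1],.14]; a=best(p,np.radians(105.8)); print(a)
bot.movep(p,down(a)); s=snap('wrist','w1.png'); 
print(bot.get_state()['time'],proj(s,[*B[0][1],.072]),proj(s,[*B[2][1],.072]))
for n,(x,y) in B:
    bot.movel([x,y,.085],v=.15); hit=bot.movel([x,y,.0645],v=.02,max_force=9); bot.wait(.15)
    st=bot.get_state(); print(n,hit,st['position'].round(4),st['force'].round(2),st['time'])
    bot.movel([x,y,.09],v=.1)
    if n!='g': pass
s=snap('top','t2.png')
E
```

```text
1.8465583486100006
3.4333 [244.14808932 202.62918866] [243.95578667 276.43874417]
y True [0.4789 0.2794 0.0664] [-0.6  -0.15  5.57] 5.0
b True [0.5975 0.313  0.0665] [ 0.19 -0.2   4.43] 7.425
g True [0.538  0.2958 0.0665] [ 0.1  -0.38  5.02] 9.4417
```

All three buttons went down about 5.5 mm at roughly 5 N, which matches the spring given. Next I take a closer wrist look at the strip and at the bed.

Run:
```python
from meas import *
x,y,_=bot.get_state()['position']; bot.movel([x,y,.25],v=.25)
bot.set_gripper(.07,20)
def look(p,a,fn):
    a=best(p,a); bot.movep(p,down(a)); bot.wait(.2); s=snap('wrist',fn); hsv=cv2.cvtColor(s['frame'],cv2.COLOR_RGB2HSV); return s,[hsv[...,i].astype(int) for i in range(3)],a
s,(H,S,V),a=look([.50,.025,.36],np.radians(6.4),'wbed.png')
m=(H>5)&(H<22)&(S>90); b,ce,sz=rect(s,big(m),.012); print('bed',b.round(3).tolist(),ce.round(4),sz.round(1))
m=(H>55)&(H<90)&(S>60); b,ce,sz=rect(s,big(m),.024); print('green',b.round(3).tolist(),ce.round(4),sz.round(1))
s2,(H,S,V),a=look([.47,-.286,.30],np.radians(22.6),'wstrip.png')
red=((H<8)|(H>172))&(S>120); b,ce,sz=rect(s2,big(red),.049); print('handle',b.round(4).tolist(),ce.round(4),sz.round(1))
w=((S<50)&(V>150))|red; b,ce,sz=rect(s2,big(w),.004); print('plate',b.round(4).tolist(),ce.round(4),sz.round(1))
print(a,bot.get_state()['time'],bot.get_state()['qpos'].round(2))
cv2.imwrite('pics/w12.png',cv2.resize(np.hstack([s['frame'],s2['frame']])[:,:,::-1],(800,300)))
```

```text
bed [[0.4779999852180481, 0.11100000143051147], [0.49799999594688416, -0.06800000369548798], [0.7369999885559082, -0.04100000113248825], [0.7170000076293945, 0.1379999965429306]] [0.6077 0.0354] [240.4 180.2]
green [[0.6119999885559082, 0.09600000083446503], [0.625, -0.023000000044703484], [0.7120000123977661, -0.013000000268220901], [0.6990000009536743, 0.10499999672174454]] [0.6621 0.0413] [ 88. 119.]
handle [[0.6238999962806702, -0.24660000205039978], [0.7135000228881836, -0.25940001010894775], [0.7251999974250793, -0.1776999980211258], [0.6355000138282776, -0.16500000655651093]] [ 0.6745 -0.2122] [82.5 90.6]
plate [[0.42410001158714294, -0.2402999997138977], [0.47029998898506165, -0.35089999437332153], [0.5730000138282776, -0.30809998512268066], [0.5267999768257141, -0.19740000367164612]] [ 0.4985 -0.2742] [111.3 119.9]
0.3944444109507185 14.7083 [ 0.21  0.41  0.44  1.6  -0.19  1.18  1.09]
```

View pics/w12.png

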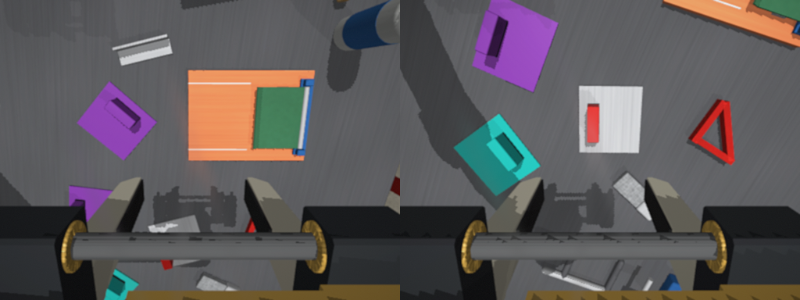

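The wrist views show the bed at (250,115) with its white lines and green sheet, and the bright strip at (610,119) with its red handle. The plate measures 111x120 mm with its centre at (0.4985,-0.2742), consistent with the top view. The "handle" mask caught the red magnet, so I ignore that value and take the grip as the plate centre minus 30 mm, (0.4708,-0.2857), which matches the handle seen from the top. Now I grasp.

Run:
```python
from meas import *
g=[.4708,-.2857]; a=best([*g,.1],.3944)
bot.movep([*g,.08],down(a)); hit=bot.movel([*g,.0085],v=.08,max_force=10)
print(hit,bot.get_state()['position'].round(4))
bot.set_gripper(0.0,40); st=bot.get_state(); print(st['gripper_width'],st['grasp_force'],st['force'].round(2))
bot.movel([*g,.10],v=.15)
c=np.array([.6077,.033]); th=np.radians(6.4); ux=np.array([np.cos(th),np.sin(th)])
p=c+ux*(-.088); b=best([*p,.1],th); print(b)
bot.movep([*p,.06],down(b)); bot.wait(.3)
st=bot.get_state(); print(st['gripper_width'],st['grasp_force'],st['force'].round(2),st['position'].round(4),st['time'])
t=snap('top'); w=snap('wrist'); s=snap('scene')
cv2.imwrite('pics/hold.png',np.hstack([cv2.resize(t['frame'][110:230,180:280],(400,480),interpolation=cv2.INTER_CUBIC),cv2.resize(s['frame'][130:226,230:310],(400,480),interpolation=cv2.INTER_CUBIC)])[:,:,::-1])
cv2.imwrite('pics/holdw.png',w['frame'][:,:,::-1])
```

```text
False [ 0.4711 -0.286   0.0089]
0.01997969718213117 39.98128294944763 [-0.6  -1.01 -0.38]
0.1117010721276371
0.020000430502142227 39.980759024620056 [ 0.15 -0.   -4.45] [0.5204 0.0221 0.0602] 19.7333
```

View pics/hold.png

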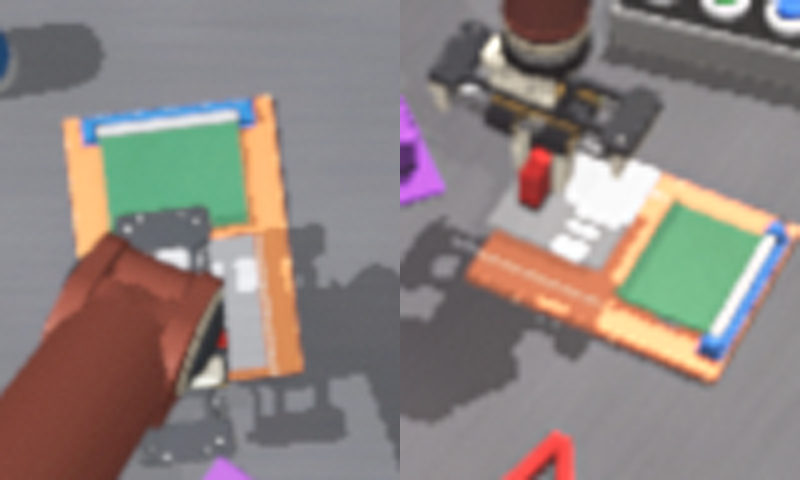

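View pics/holdw.png

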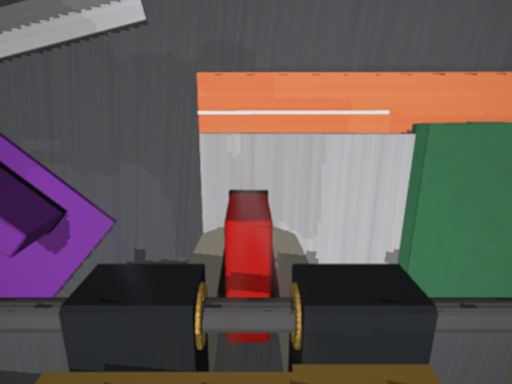

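The strip is held flat over the open part of the bed. In the wrist view its +y side is at row 134 and the white line at row 112. In the scene view its free edge is short of the sheet. I lower it, then measure the gap to the white line, which should be 6 mm.

Run:
```python
from meas import *
x,y,_=bot.get_state()['position']; p=np.array([.6077,.033])+np.array([np.cos(np.radians(6.4)),np.sin(np.radians(6.4))])*-.088
bot.movel([*p,.024],v=.08); hit=bot.movel([*p,.0195],v=.01,max_force=3); bot.wait(.2)
st=bot.get_state(); print(hit,st['position'].round(4),st['force'].round(2),st['time'])
s=snap('wrist'); f=s['frame']; cv2.imwrite('pics/laid.png',f[:,:,::-1])
hsv=cv2.cvtColor(f,cv2.COLOR_RGB2HSV).astype(int); H,S=hsv[...,0],hsv[...,1]
O=(H>5)&(H<22)&(S>90)
for u in range(200,400,20):
    col=O[:,u]; e=np.flatnonzero(np.diff(col.astype(int))); print(u,e.tolist(), end='; ')
```

```text
True [0.5205 0.0232 0.0204] [ 1.02 -0.15  5.88] 21.1
200 [67, 115, 119, 132, 164, 238, 281, 350, 370]; 220 [67, 115, 119, 132, 335, 364, 371]; 240 [67, 115, 119, 132, 342, 364, 371]; 260 [67, 115, 119, 132, 342, 364, 371]; 280 [67, 115, 119, 132, 342, 364, 371]; 300 [67, 115, 119, 132, 293, 349, 362]; 320 [67, 115, 119, 132, 363]; 340 [67, 115, 119, 132, 363]; 360 [67, 115, 119, 132, 363]; 380 [67, 115, 119, 132, 363];
```

View pics/laid.png

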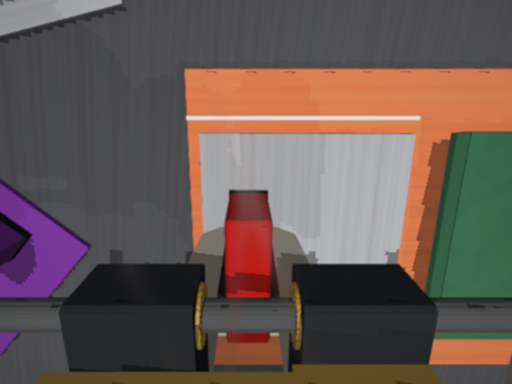

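The strip lies flat and square on the bed, with its side at row 132.5 and the line at row 117.5, both constant across columns. The free edge at u≈412 is clear of the lip at u≈432. I convert the gap to mm and then slide.

```bash
cat > bedm.py <<'E'
from meas import *
th=np.radians(6.4); ux=np.array([np.cos(th),np.sin(th)]); uy=np.array([-ux[1],ux[0]])
def gap(s):
    hsv=cv2.cvtColor(s['frame'],cv2.COLOR_RGB2HSV).astype(int); H,S=hsv[...,0],hsv[...,1]; O=(H>5)&(H<22)&(S>90)
    g=[];top=[]
    for u in (220,300,340,380):
        e=np.flatnonzero(np.diff(O[:180,u].astype(int)))+.5
        A=plane(s,(u,e[0]),.012)[:2]@uy; L=plane(s,(u,(e[1]+e[2])/2),.012)[:2]@uy; P=plane(s,(u,e[3]),.016)[:2]@uy
        g.append(((L-P)*1e3).round(1)); top.append(((A-P)*1e3).round(1))
    return g,top
E
python3 - <<'E'
from bedm import *
s=snap('wrist'); print(gap(s),'want 6 / 30')
r=160; o=cv2.cvtColor(s['frame'],cv2.COLOR_RGB2HSV).astype(int); O=(o[r,:,0]>5)&(o[r,:,0]<22)&(o[r,:,1]>90)
e=np.flatnonzero(np.diff(O.astype(int)))+.5; print(e)
A,B=plane(s,(e[0],r),.012)[:2]@ux,plane(s,(e[1],r),.016)[:2]@ux; print('rear edge bed x',-120+(B-A)*1e3,'expect -113')
E
```

```text
([np.float64(7.2), np.float64(7.2), np.float64(7.2), np.float64(7.2)], [np.float64(31.2), np.float64(31.2), np.float64(31.2), np.float64(31.2)]) want 6 / 30
[187.5 199.5 411.5 446.5]
rear edge bed x -113.05439779569099 expect -113
```

The strip is only 1.2 mm off sideways, and its rear edge is at -113 as planned. Slide it in.

Run:
```python
from bedm import *
p0=bot.get_state()['position']; d=lambda k,z=p0[2]:[*(p0[:2]+ux*k+uy*.0012),z]
def rep(n,h=None): st=bot.get_state(); print(n,h,st['position'].round(4),((st['position'][:2]-p0[:2])@ux*1e3).round(1),st['force'].round(2),round(st['time'],1))
rep('start')
rep('a',bot.movel(d(.008),v=.03,max_force=12))
rep('b',bot.movel(d(.046),v=.03,max_force=12))
if bot.get_state()['position'][:2]@ux-p0[:2]@ux>.04: rep('c',bot.movel(d(.058),v=.01,max_force=8))
bot.wait(.3); rep('d'); s=snap('wrist'); print(gap(s)); t=snap('scene')
cv2.imwrite('pics/in.png',np.hstack([cv2.resize(s['frame'],(400,300)),cv2.resize(t['frame'][140:215,230:330],(400,300),interpolation=cv2.INTER_CUBIC)])[:,:,::-1])
```

```text
start None [0.5205 0.0232 0.0204] 0.0 [-0.14  0.33  6.11] 21.2
a True [0.5207 0.0233 0.0209] 0.1 [-1.3   0.4   4.96] 21.5
b True [0.5207 0.0234 0.0214] 0.2 [-1.62  1.02  4.88] 21.9
d None [0.5207 0.0234 0.0214] 0.2 [-1.78  0.77  5.34] 22.2
([np.float64(7.0), np.float64(7.0), np.float64(6.9), np.float64(7.2)], [np.float64(31.0), np.float64(31.3), np.float64(31.3), np.float64(31.2)])
```

View pics/in.png

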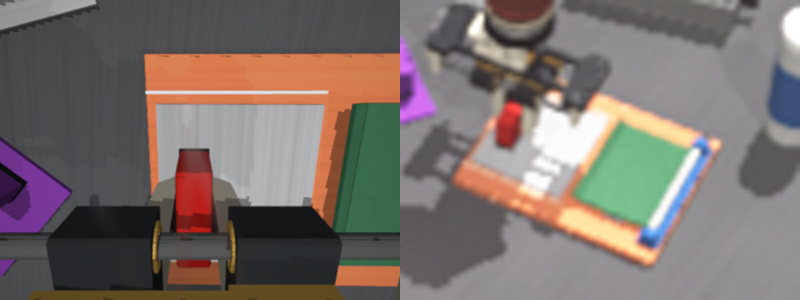

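It stopped at once on a start-up force transient. Nothing is jammed: the edge is still 12 mm from the lip and the view is unchanged. I lighten the push and slide in short, checked moves.

```bash
cat >> bedm.py <<'E'
p0=np.array([.5205,.0232])
def rep(n,h=None): st=bot.get_state(); print(n,h,st['position'].round(4),((st['position'][:2]-p0)@ux*1e3).round(1),st['force'].round(2),st['grasp_force'].round(1),round(st['time'],1))
def d(k,z): return [*(p0+ux*k+uy*.0012),z]
E
python3 - <<'E'
from bedm import *
z=.0214
rep('up',bot.movel(d(.0002,z),v=.01)); 
for k in (.003,.006,.009): rep(k,bot.movel(d(k,z),v=.02,max_force=25))
bot.wait(.2); rep('w')
E
```

```text
Traceback (most recent call last):
  File "bedm.py", line 12, in rep
    def rep(n,h=None): st=bot.get_state(); print(n,h,st['position'].round(4),((st['position'][:2]-p0)@ux*1e3).round(1),st['force'].round(2),st['grasp_force'].round(1),round(st['time'],1))
                                                                                                                                            ^^^^^^^^^^^^^^^^^^^^^^^
AttributeError: 'float' object has no attribute 'round'
```

```bash
sed -i "s/st\['grasp_force'\].round(1)/round(float(st['grasp_force']),1)/" bedm.py
python3 - <<'E'
from bedm import *
z=.0214
rep('up')
for k in (.003,.006,.009): rep(k,bot.movel(d(k,z),v=.02,max_force=25))
bot.wait(.2); rep('w')
E
```

```text
up None [0.5209 0.0239 0.0216] 0.5 [-1.41 -0.37  2.83] 40.0 22.6
0.003 False [0.521  0.024  0.0219] 0.6 [-6.94 -1.18  9.79] 40.0 22.9
0.006 False [0.5209 0.024  0.0221] 0.5 [-12.37  -1.93  14.91] 40.1 23.2
0.009 False [0.5233 0.0245 0.0221] 3.0 [-12.53  -1.96  17.25] 40.1 23.5
w None [0.5233 0.0245 0.0221] 3.0 [-13.75  -1.48  15.93] 40.1 23.7
```

Friction on the bed is high and the arm is compliant, so pushing pitches the strip slightly. The slot is 8 mm high and the strip 4 mm, so I take the weight off by about 1.5 mm, check the tilt, and slide that way.

```bash
cat >> bedm.py <<'E'
def tilt():
    M=R.from_rotvec(bot.get_state()['orientation']).as_matrix(); print('  tilt fwd/side/yaw',(M[:2,2]@ux).round(4),(M[:2,2]@uy).round(4),np.degrees(np.arctan2(M[1,1],M[0,1])).round(2))
E
python3 - <<'E'
from bedm import *
tilt()
o=down(np.radians(6.4)); z=.0228
k=((bot.get_state()['position'][:2]-p0)@ux)
bot.movel(d(k,z),v=.01,orientation=o); bot.wait(.2); rep('up'); tilt()
bot.movel(d(.008,z),v=.03,orientation=o,max_force=15); bot.wait(.1); rep('fwd'); tilt()
s=snap('wrist'); print(gap(s)); cv2.imwrite('pics/hov.png',s['frame'][:,:,::-1])
E
```

```text
tilt fwd/side/yaw -0.0272 0.0056 6.25
up None [0.5234 0.0247 0.0228] 3.1 [-0.77 -1.06 -4.04] 40.0 24.7
  tilt fwd/side/yaw 0.0001 -0.0001 6.4
fwd None [0.5282 0.0253 0.0228] 7.9 [-0.6   0.76 -3.82] 40.0 25.1
  tilt fwd/side/yaw -0.0002 0.0 6.4
([np.float64(6.3), np.float64(6.3), np.float64(6.2), np.float64(6.2)], [np.float64(30.2), np.float64(30.2), np.float64(30.2), np.float64(30.2)])
```

The earlier moves had kept the tilted orientation. With it fixed, the strip hovers level and the gap is 6.2 mm (6 wanted). Slide in with a low contact limit.

Run:
```python
from bedm import *
o=down(np.radians(6.4)); z=.0222
bot.movel(d(.008,z),v=.01,orientation=o); rep('lower')
for k in (.018,.030,.042,.049):
    h=bot.movel(d(k,z),v=.03,orientation=o,max_force=8); rep(k,h)
    if h: break
else:
    h=bot.movel(d(.058,z),v=.01,orientation=o,max_force=6); rep('stop?',h)
tilt(); s=snap('wrist'); t=snap('scene')
cv2.imwrite('pics/in2.png',np.hstack([cv2.resize(s['frame'],(400,300)),cv2.resize(t['frame'][140:215,230:330],(400,300),interpolation=cv2.INTER_CUBIC)])[:,:,::-1])
r=160; q=cv2.cvtColor(s['frame'],cv2.COLOR_RGB2HSV).astype(int); O=(q[r,:,0]>5)&(q[r,:,0]<22)&(q[r,:,1]>90)
e=np.flatnonzero(np.diff(O.astype(int)))+.5; print(e)
if len(e)>1:
  A,B=plane(s,(e[0],r),.012)[:2]@ux,plane(s,(e[1],r),.016)[:2]@ux; print('rear edge bed x',-120+(B-A)*1e3,'want -60')
```

```text
lower None [0.5282 0.0253 0.0222] 7.9 [ 0.68  0.05 -4.76] 40.0 25.4
0.018 False [0.5383 0.0264 0.0221] 18.1 [ 0.09 -0.52 -4.  ] 40.0 25.9
0.03 False [0.5501 0.0277 0.0221] 29.9 [-0.19  0.15 -4.15] 40.0 26.4
0.042 False [0.562  0.0291 0.0221] 41.9 [ 0.47  1.04 -4.77] 40.0 27.0
0.049 False [0.5693 0.0299 0.0222] 49.2 [-0.95 -0.71 -3.69] 40.0 27.4
stop? True [0.5723 0.0304 0.0209] 52.3 [-1.76  0.37  1.89] 40.0 28.1
  tilt fwd/side/yaw -0.0077 0.0008 6.43
[ 91.5 199.5]
rear edge bed x -61.72100470672715 want -60
```

View pics/in2.png

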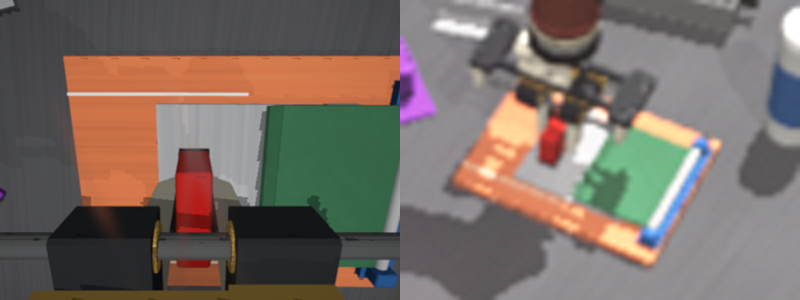

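It met the stop at 52.3 mm of travel, with the free edge at x ≈ 48-49. The picture shows the strip under the flat sheet, with the side parallel to the line. Now I level the tool and press down.

Run:
```python
from bedm import *
o=down(np.radians(6.4))
bot.movel(d(.0523,.0218),v=.01,orientation=o); bot.wait(.2); rep('level'); tilt()
z=.0212
while z>.0165:
    bot.movel(d(.0523,z),v=.01,orientation=o); bot.wait(.15); f=bot.get_state()['force'][2]
    if f>7.5: break
    z-=.0004 if f<2 else .0002
bot.wait(.4); rep('press %.4f'%z); tilt()
s=snap('wrist'); print(gap(s) if 0 else '')
r=160; q=cv2.cvtColor(s['frame'],cv2.COLOR_RGB2HSV).astype(int); O=(q[...,0]>5)&(q[...,0]<22)&(q[...,1]>90)
e=np.flatnonzero(np.diff(O[r].astype(int)))+.5
A,B=plane(s,(e[0],r),.012)[:2]@ux,plane(s,(e[1],r),.016)[:2]@ux; print('rear edge bed x',-120+(B-A)*1e3,'want -60')
for u in (220,260,300):
    e=np.flatnonzero(np.diff(O[:170,u].astype(int)))+.5; print(u,e,((plane(s,(u,e[0]),.012)-plane(s,(u,e[3]),.016))[:2]@uy*1e3).round(1),'want 30')
# flat? handle-free check: plate rear edge columns at two rows
for rr in (145,160,180):
    e=np.flatnonzero(np.diff(O[rr].astype(int)))+.5; print(rr,e[:2])
cv2.imwrite('pics/fin.png',s['frame'][:,:,::-1])
```

```text
level None [0.572  0.0302 0.0215] 52.0 [-0.22  0.24 -4.47] 40.0 28.8
  tilt fwd/side/yaw -0.0008 0.0 6.4
press 0.0194 None [0.5724 0.0302 0.0205] 52.4 [-2.64  0.25  7.4 ] 40.0 32.0
  tilt fwd/side/yaw 0.0005 0.0005 6.4

rear edge bed x -61.1577463268011 want -60
220 [ 70.5 117.5 122.5 132.5] 29.8 want 30
260 [ 70.5 117.5 122.5 132.5] 29.8 want 30
300 [ 70.5 117.5 122.5 132.5] 29.8 want 30
145 [ 87.5 199.5]
160 [ 89.5 199.5]
180 [ 92.5 200.5]
```

View pics/fin.png

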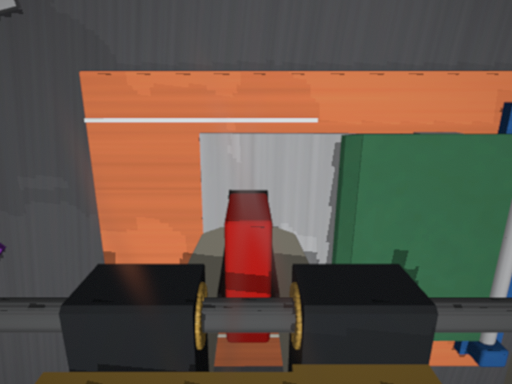

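The final wrist view shows the side at row 132.5, parallel to the line at row 120 and flush with the sheet's edge. The gap to the bed edge is 29.8 mm (30 wanted) and the free edge is at x ≈ 49 mm. The sheet is down, the tool is level, and the push is 7.4 N plus the strip's weight, about 12 N on the bed. Handing in.

```bash
python3 -c "
from station import bot
print(bot.get_state()['force'], bot.sign_off())"
```

```text
the job is handed in; nothing more can be done
[-1.0263319  0.0414108  7.7712018] None
```

The job is handed in, with no verdict returned: I pressed yellow, blue and green in order, and the strip is tucked to within about 1 mm of the stop, square and flat, still held and bearing on the bed with about 12 N including its weight.

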